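# Lock the eye stand with its hairpin clip

### The arm

A 6-joint arm with a two-finger parallel gripper is mounted at the origin on the work surface. World frame = base frame: x ahead of the robot, y to its left, z up, the work surface at z = 0. Lengths are in m, angles in degrees, forces in N, time in s.
With the tool pointing down it reaches from about 0.25 to 0.725 m from the base axis. Payload 9.7 kg.
Tool frame: the origin (TCP) lies between the finger pads; the fingertips stand 25 mm ahead of it and the grasp point (between the pads) lies 6 mm ahead of it; z points along the fingers, y is the line along which they close (so a half turn about z gives the same grasp; the last joint's range is limited). The gripper opens to 85 mm and grips with 20 to 120 N. Pads are 22 mm wide; open, the fingers measure 114 mm over their backs; the gripper's body (76 mm by 85 mm) begins 54 mm behind the grasp point. The pads swing forward as they close: fully open they stand 13 mm farther back than shut.
Start: joints at [-73.854, 4.979, 10.078, 95.1, 0, 90], TCP at [0.153, -0.528, 0.256] pointing down, gripper open.
Joint ranges: [-179.16, 179.16], [-48.56, 103.87], [-65.8, 70.77], [-126.05, 130.52], [-82.76, 87.17], [-180, 180]. Speed limits (degrees/s): [127.2, 127.2, 147.25, 180, 180, 180].

### API

Orientations are given as [roll, pitch, yaw] about the fixed x, y, z axes, in that order (R = Rz(yaw) Ry(pitch) Rx(roll)).
In Python, from workcell import bot gives the robot as it stands. The module is installed in compiled form; this text tells all that it offers.
- The arm moves only by the shell command python3 -m pendant 'ROWS' [FORCE]. ROWS is rows parted by semicolons, their numbers by spaces, 1 to 5 of them, each of 5 numbers: dx, dy, dz in m, then a turn about the tool's z in degrees, then the finger opening in m; each row is the pose to reach, as a shift and turn from the pose commanded when the command began, along the tool's axes at that moment; what a row does not reach only later rows make up. A row lasts 1/12 s, in which the tool goes at most 0.0417 m and 7.16 degrees, less where a joint would pass 70% of its speed; a pose out of reach is approached as far as the arm can. The fingers move at their own pace and stop on an object; FORCE is the grip in N (left out, the last holds). Time passes only in rows, so rows that do not move let the fingers close. It prints the time, the measured TCP pose, the force, the opening and the grip force at its end.
- bot.get_obs(): the state, without advancing time (a new reading comes with each control period).
- bot.camera(name): name is "scene" or "top" or "wrist"; returns the picture (400x640x3 uint8, blue, green, red); there is no depth.
- bot.camera_info(name): a dict with "mtx" (3x3 intrinsics, pixels), "k1" (the pictures are not rectified: a ray, as slopes to the right and down, at radius r is drawn at 1 + k1 r^2 times it, then the intrinsics apply), "extrinsics" (4x4, takes a point from camera to world coordinates). Camera axes: x right, y down, z forward; pixel columns grow to the right and rows downward; lengths in m; the calibration is good to about 2 mm. A picture is of the moment at which its call begins: read the wrist's pose just before it. camera_info takes no time and is no camera call; for the wrist camera it gives the pose at the moment of the call.
- bot.job_done(): hands the job in; it is judged then, once.
The state is a dict: "time": time; "q": joint angles; "qd": joint speeds; "joint_efforts": joint torques, N m; "ee_pos": TCP position; "tcp_rot": TCP orientation; "wrist_force": force on the tool from outside, world axes, zero at the start; "torque": the same for the moment, N m; "opening": finger opening in m; "grasp_force": force on a finger pad.
Only numpy, scipy, OpenCV 4.12 (cv2) and the standard library are available. Lean on these libraries where they do the work, as an engineer would, in place of code of your own. Each camera call takes 0.05 s, during which the arm holds its last target. There are 200 camera calls.

### The job

Swing the raised clamp plate of the model-eye stand fully down over the post, then push the hairpin clip sideways onto the post, between the plate and the post's head, until it snaps home, and let go of it. The post is spring-mounted and backs away as you push: press slowly, feel for the snap and stop there, never pressing hard against the end of its travel, and leave the bottle and the beaker standing where they are.

Things in the scene. Friction and masses are not known exactly. Their poses are not given: they have to be found in the camera images.
- stand: Holder for a model eye, bolted down: base 250 x 100 x 10 mm; origin on its underside, 115 mm from the post end, x from the post end to the hinge end, z up. On it a carriage with post, white eye block and clamp plate. Side cheeks 62 mm high (inner faces y = +-38, x = -62 to +40 mm) leave only the -x end open, so the clip is pushed on along the stand's +x.
- post (a point): Point on the axis of the upright steel post, at rest, level with the top of the closed plate; in the stand at x -50, z 48 mm. Shank 12 mm thick; its 18 mm head spans 11 to 19 mm above this point; the clip goes on the 11 mm of shank below it. Post and carriage are sprung: pushed along +x they give way up to 31 mm, stiffer if pushed fast, then return; that motion is not measured here.
- clamp_hinge (a point): Middle of the clamp plate's hinge line (carriage at rest), in the stand at x +68, z 46 mm; the line is parallel to the stand's y. The plate, 4 mm thick and centred on this height when closed, runs 151 mm from here to -x, with a window round the eye and a 20 mm hole round the post, 118 mm from the hinge. Its last 23 mm, beyond the post, are a solid tongue 34 mm wide.
- clamp (a joint): Angle of the clamp plate (rad): 0 = closed, level; up to 1.3 with its post end raised. It stays where it is left; a push of a few N turns it.
- clip: Steel hairpin spring clip, 44 g, lying flat on the bench: a dark block to grip, 24 (x) x 16 (y) x 18 (z) mm, and two 5 mm wire legs from it to +x. Origin: centre of the block's underside; x along the legs to their open end, z up. Leg axes 2.5 mm above the underside. A wire loop reaches back to x = -20 mm.
- clip_seat (a point): Centre of the pocket between the legs that fits the 12 mm shank, at the height of the clip's underside, 56 mm from the clip's origin along +x. It lies on the post's axis when the clip is home. Behind it the legs close to a 4 mm gap, which stops the post.
- clip_waist (a point): Narrowest place between the legs (5 mm gap), at the clip's underside, 64 mm from the origin along +x. Beyond it the legs flare to a 20 mm mouth, ends at 82.5 mm. The waist springs apart over the shank under a push of very roughly 8 N along +x, then the force falls suddenly, by about half, as the shank enters the pocket.
- bottle: Amber glass drops bottle, 40 mm in diameter, 85 mm high, standing; origin at the centre of its foot. To be left alone.
- beaker: White beaker, 64 mm in diameter, 75 mm high, standing; origin at the centre of its foot. To be left alone.

How it is judged:
By the outcome, as a careful person would: the job done as asked, in the order asked, and still so for the second after the job is handed in, with the robot touching nothing.
It also fails if it takes over 72 s, if anything falls off the work surface, if the arm or the gripper's body presses on something with over 40 N, if the wrist force passes 120 N, or if a joint passes its speed limit or range.

## Working session

There is one attempt and no reset: what is moved stays moved. The work goes in short steps, Python scripts to look and compute and a shell command to move; the robot and the scene stay as the last step left them, time stands still between calls to the robot, and variables do not carry over. Pictures are saved under pics/ and viewed, at most 14 in all, crops included, and the job is handed in when it is done.

```bash
mkdir -p pics
cat > h.py <<'E'
import numpy as np, cv2
from workcell import bot
def ray(info,u,v):
    K=np.array(info["mtx"]);k=info["k1"];T=np.array(info["extrinsics"])
    d=np.array([(u-K[0,2])/K[0,0],(v-K[1,2])/K[1,1]]);s=d.copy()
    for _ in range(20): s=d/(1+k*(s@s))
    return T[:3,3],T[:3,:3]@np.array([s[0],s[1],1])
def onz(info,u,v,z):
    o,d=ray(info,u,v);return o+d*(z-o[2])/d[2]
def proj(info,P):
    K=np.array(info["mtx"]);k=info["k1"];T=np.array(info["extrinsics"])
    p=T[:3,:3].T@(np.array(P)-T[:3,3]);s=p[:2]/p[2];s=s*(1+k*(s@s))
    return K[0,0]*s[0]+K[0,2],K[1,1]*s[1]+K[1,2]
def two(i1,p1,i2,p2):
    o1,d1=ray(i1,*p1);o2,d2=ray(i2,*p2)
    t=np.linalg.lstsq(np.c_[d1,-d2],o2-o1,rcond=None)[0]
    a=o1+d1*t[0];b=o2+d2*t[1];return (a+b)/2,np.linalg.norm(a-b)
E
python3 - <<'E'
from h import *
for n in("scene","top","wrist"):
    i=bot.camera_info(n);print(n,np.round(i["mtx"],1).tolist(),i["k1"],np.round(i["extrinsics"],3).tolist())
    cv2.imwrite(f"pics/{n}0.png",bot.camera(n))
a=cv2.imread("pics/scene0.png");b=cv2.imread("pics/top0.png")
o=bot.get_obs();print(o)
E
```

```text
scene [[369.5, 0.0, 320.4], [0.0, 369.5, 202.1], [0.0, 0.0, 1.0]] -0.0035935463050329273 [[-0.08, 0.728, -0.681, 1.264], [0.997, 0.066, -0.046, 0.013], [0.011, -0.682, -0.731, 0.78], [0.0, 0.0, 0.0, 1.0]]
top [[461.9, 0.0, 316.5], [0.0, 461.9, 201.9], [0.0, 0.0, 1.0]] 0.02499424082068199 [[-0.017, -0.987, 0.159, 0.414], [-1.0, 0.018, 0.006, -0.032], [-0.008, -0.159, -0.987, 1.157], [0.0, 0.0, 0.0, 1.0]]
wrist [[294.2, 0.0, 321.7], [0.0, 294.2, 196.0], [0.0, 0.0, 1.0]] -0.03873027296654543 [[0.278, -0.926, -0.255, 0.217], [-0.961, -0.268, -0.074, -0.51], [-0.0, 0.265, -0.964, 0.373], [0.0, 0.0, 0.0, 1.0]]
{'time': 0.15, 'q': array([-7.38562816e+01,  5.00456627e+00,  1.00434922e+01,  9.50990476e+01,
        5.29825614e-04,  9.00028658e+01]), 'qd': array([-0.02121929, -0.08902691,  0.13019488, -0.02158189,  0.0179756 ,
        0.07950455]), 'joint_efforts': array([ 1.85699886e-03, -5.20760572e+01,  4.65045083e+01,  1.38215968e-02,
        4.78042864e-05, -7.90846173e-06]), 'ee_pos': array([ 0.15288612, -0.5281648 ,  0.25572669]), 'tcp_rot': array([-1.79939878e+02, -5.26818157e-04,  1.61408520e+01]), 'wrist_force': array([0.14164723, 0.04111473, 0.16795333]), 'torque': array([-0.02547708,  0.0249196 ,  0.05438429]), 'grasp_force': 0.0, 'opening': 0.08559783725327397}
```

View pics/top0.png

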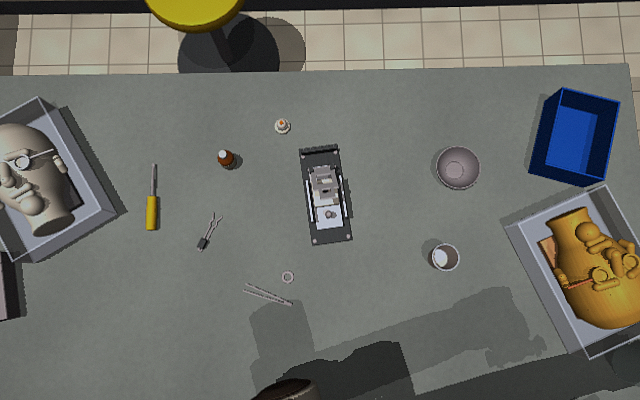

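View pics/scene0.png

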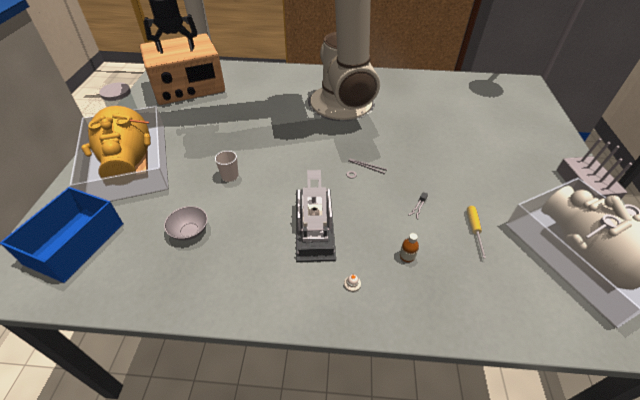

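The top view shows the stand from about (320,150) to (333,245), with the post near (331,214). The clip is at (204,242), legs pointing toward (218,214). The bottle is at (226,159) and the beaker at (445,257). I'll enlarge both views for measuring.

Run:
```python
from h import *
a=cv2.imread("pics/top0.png")[135:255,290:370];b=cv2.imread("pics/top0.png")[200:260,185:235];c=cv2.imread("pics/scene0.png")[160:270,270:360]
z=np.zeros((600,800,3),np.uint8)
def put(im,s,x,y):
    r=cv2.resize(im,None,fx=s,fy=s,interpolation=cv2.INTER_CUBIC);h,w=min(600-y,r.shape[0]),min(800-x,r.shape[1]);z[y:y+h,x:x+w]=r[:h,:w]
put(a,5,0,0);put(b,4.0,400,0);put(c,3.2,400,245)
cv2.imwrite("pics/z1.png",z)
```

```text
(no output)
```

View pics/z1.png

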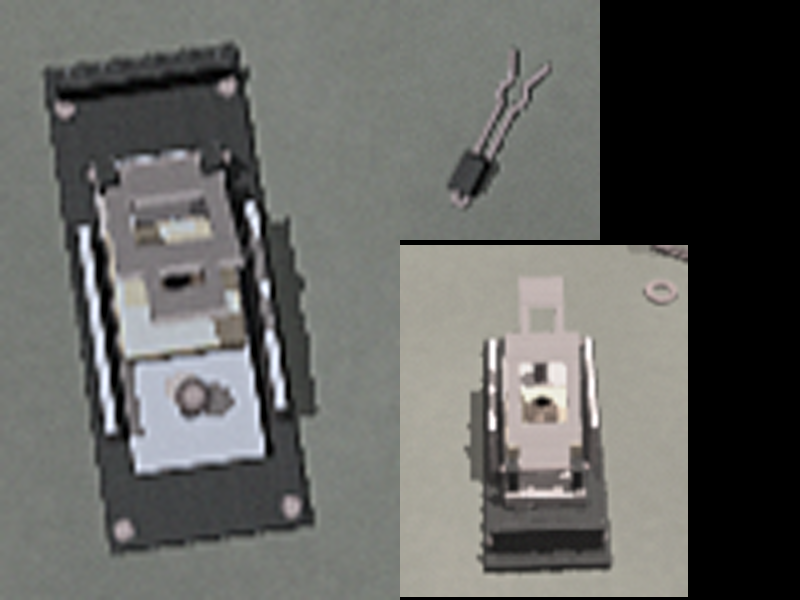

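Run:
```python
from h import *
t=bot.camera_info("top");s=bot.camera_info("scene")
c=lambda x,y:onz(t,x/5+290,y/5+135,.012)
A,B,C,D=c(123,530),c(291,506),c(64,110),c(228,88)
print("screws",np.round([A,B,C,D],4).tolist())
E1,E2=onz(t,312.4,245.4,.01),onz(t,352.6,239.4,.01);print("postend corners",E1,E2,np.linalg.norm(E1-E2))
ax=(C+D-A-B)/2;L=np.linalg.norm(ax);ax/=L;print("screw len",L,"width",np.linalg.norm(A-B),"yaw",np.degrees(np.arctan2(ax[1],ax[0])))
mid=(A+B+C+D)/4; O=mid-ax*.01;O[2]=0;print("origin",O); ay=np.array([-ax[1],ax[0],0])
st=lambda x,y,z:O+ax*x+ay*y+np.array([0,0,z])
print("end by corners",(E1+E2)/2,"pred",st(-.115,0,.01))
head=onz(t,192/5+290,398/5+135,.067);print("head seen",head,"pred",st(-.05,0,.067))
for th in np.arange(.5,1.31,.1):
    p=st(.068-.151*np.cos(th),0,.046+.151*np.sin(th));u=proj(t,p);w=proj(s,p);print(round(th,1),np.round([(u[0]-290)*5,(u[1]-135)*5],0),np.round([(w[0]-270)*3.2+400,(w[1]-160)*3.2+245]))
# clip
ct=lambda x,y,z:onz(t,(x-400)/4+185,y/4+200,z)
b=ct(473,175,.012);m=(ct(515,50,.0025)+ct(548,68,.0025))/2;d=m-b
print("clip block",b,"ends mid",m,np.linalg.norm(d[:2]),"yaw",np.degrees(np.arctan2(d[1],d[0])))
w=bot.camera_info("wrist");print(proj(w,b),proj(w,st(-.05,0,.05)))
print("bottle",onz(t,226,158,.04),"beaker",onz(t,445,257,.04))
```

```text
screws [[0.5007, -0.0191, 0.012], [0.5111, -0.1026, 0.012], [0.7153, 0.0076, 0.012], [0.7253, -0.0763, 0.012]]
postend corners [ 0.49001367 -0.01340234  0.01      ] [ 0.5031457  -0.11335779  0.01      ] 0.1008144011311521
screw len 0.21604296285065902 width 0.08415138833870639 yaw 7.030689641922782
origin [ 0.60316486 -0.04880289  0.        ]
end by corners [ 0.49657968 -0.06338007  0.01      ] pred [ 0.48902958 -0.062879    0.01      ]
head seen [ 0.558671  -0.0535113  0.067    ] pred [ 0.55354083 -0.05492294  0.067     ]
0.5 [202. 426.] [538. 282.]
0.6 [200. 405.] [538. 277.]
0.7 [198. 381.] [539. 273.]
0.8 [195. 355.] [539. 272.]
0.9 [191. 326.] [539. 272.]
1.0 [188. 295.] [540. 274.]
1.1 [184. 262.] [540. 278.]
1.2 [179. 228.] [541. 284.]
1.3 [175. 193.] [542. 293.]
clip block [0.4987991  0.25674526 0.012     ] ends mid [0.5718849  0.22396112 0.0025    ] 0.0801020204237282 yaw -24.159602822151086
(np.float64(-30.748863259527354), np.float64(-104.93865756275031)) (np.float64(9.379948442210377), np.float64(-275.94837793587817))
bottle [0.70890715 0.19783286 0.04      ] beaker [ 0.4550445  -0.33075991  0.04      ]
```

The corner and head sightings put the stand origin near (0.609, −0.049), yaw 7°, with the plate raised about 0.93 rad. I'll move above the post end and look with the wrist camera.

```bash
cat >> h.py <<'E'
from scipy.spatial.transform import Rotation as Ro
def go(P,yaw):
    o=bot.get_obs();R=Ro.from_euler("xyz",o["tcp_rot"],degrees=True).as_matrix()
    d=R.T@(np.array(P)-o["ee_pos"]);a=-(yaw-o["tcp_rot"][2]);a=(a+180)%360-180
    print("t",round(o["time"],2),"shift",np.round(d,4),"turn",round(a,2),"rows",round(np.linalg.norm(d)/.0417,1),round(abs(a)/7.16,1))
E
python3 -m pendant '0.488 -0.347 0 9.1 0.022;0.488 -0.347 0 9.1 0.022;0.488 -0.347 0 9.1 0.022;0.488 -0.347 0 9.1 0.022;0.488 -0.347 0 9.1 0.022' 30
python3 -c "
from h import *
go([.5246,-.0591,.256],7)"
```

```text
time: 0.57
ee_pos: [0.2822, -0.3646, 0.2561]
tcp_rot: [-180.0, 0.0, 7.0]
wrist_force: [-0.0, 0.2, 1.1]
opening: 0.0252
grasp_force: 0.0
t 0.57 shift [ 2.778e-01 -2.736e-01  1.000e-04] turn 0.0 rows 9.4 0.0
```

```bash
python3 -m pendant '0.278 -0.2736 0 0 0.022;0.278 -0.2736 0 0 0.022;0.278 -0.2736 0 0 0.022;0.278 -0.2736 0 0 0.022;0.278 -0.2736 0 0 0.022'
python3 -c "
from h import *
go([.5246,-.0591,.256],7)"
```

```text
time: 0.98
ee_pos: [0.4118, -0.201, 0.2563]
tcp_rot: [180.0, -0.0, 7.0]
wrist_force: [1.7, -1.1, -0.7]
opening: 0.0223
grasp_force: 0.0
t 0.98 shift [ 0.1293 -0.127   0.0004] turn 0.04 rows 4.3 0.0
```

```bash
python3 -m pendant '0.127 -0.125 0 0 0.022;0.127 -0.125 0 0 0.022;0.127 -0.125 0 0 0.022;0.127 -0.125 0 0 0.022;0.127 -0.125 0 0 0.022'
python3 - <<'E'
from h import *
bot.camera("wrist")
print(bot.get_obs()["ee_pos"]);i=bot.camera_info("wrist");a=bot.camera("wrist");np.save("w1.npy",dict(i,ee=bot.get_obs()["ee_pos"]),allow_pickle=True)
cv2.imwrite("pics/w1.png",a)
E
```

```text
time: 1.4
ee_pos: [0.5241, -0.0593, 0.2553]
tcp_rot: [-179.9, 0.0, 7.2]
wrist_force: [0.9, -0.0, -1.0]
opening: 0.0223
grasp_force: 0.0
[ 0.52388025 -0.05965741  0.25510699]
```

View pics/w1.png

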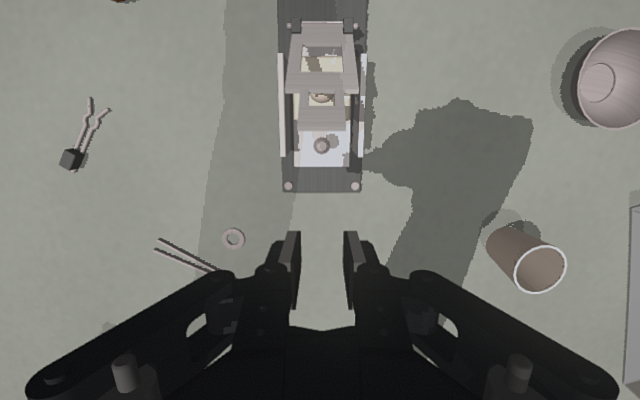

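The wrist view shows the stand's post end as the edge at row 192 (columns 283–361), the post head at (321,145) and the raised tongue's end at row 130. The clip's block is at (71,158), with its legs pointing up-right toward (100,103).

Run:
```python
from h import *
i=np.load("w1.npy",allow_pickle=True).item();a=cv2.imread("pics/w1.png");g=a.max(2)
# base end: dark vs bench
e1,e2=onz(i,283,192,.01),onz(i,361,192,.01)
print("end corners",e1,e2,np.linalg.norm(e1-e2),np.degrees(np.arctan2(e2[0]-e1[0],e1[1]-e2[1])))
yaw=np.radians(7.0);ax=np.array([np.cos(yaw),np.sin(yaw),0]);ay=np.array([-ax[1],ax[0],0])
m=(e1+e2)/2;O1=m+ax*.115;h=onz(i,321,145,.067);O2=h+ax*.05
print("O from end",O1,"O from head",O2)
O=O2*1;O[2]=0
for th in np.arange(.7,1.11,.1):
    print(round(th,1),np.round(proj(i,O+ax*(.068-.151*np.cos(th))+[0,0,.046+.151*np.sin(th)])))
# clip: non-bench colours in region
roi=a[85:180,45:125];bl=(roi.max(2)<75).astype(np.uint8);n,l,s,c=cv2.connectedComponentsWithStats(bl)
k=1+s[1:,4].argmax();print("block px",c[k]+[45,85],s[k])
med=np.median(roi.reshape(-1,3),0);d=np.abs(roi.astype(int)-med).sum(2);print(med)
lg=((roi[:,:,2].astype(int)-roi[:,:,1])>4).astype(np.uint8)
cv2.imwrite("pics/c1.png",np.hstack([cv2.resize(roi,None,fx=5,fy=5,interpolation=cv2.INTER_NEAREST),cv2.resize(cv2.cvtColor(np.where(lg+2*bl>0,255,0).astype(np.uint8),cv2.COLOR_GRAY2BGR),None,fx=5,fy=5,interpolation=cv2.INTER_NEAREST)]))
```

```text
end corners [ 0.4905128  -0.01446467  0.01      ] [ 0.50311015 -0.11297905  0.01      ] 0.09931653870795455 7.287049146631339
O from end [ 0.61095428 -0.04970688  0.01      ] O from head [ 0.61059997 -0.0483234   0.067     ]
0.7 [321. 151.]
0.8 [321. 139.]
0.9 [321. 124.]
1.0 [321. 105.]
1.1 [321.  82.]
block px [ 76.16438356 157.78538813] [ 21  63  21  22 219]
[146. 155. 153.]
```

View pics/c1.png

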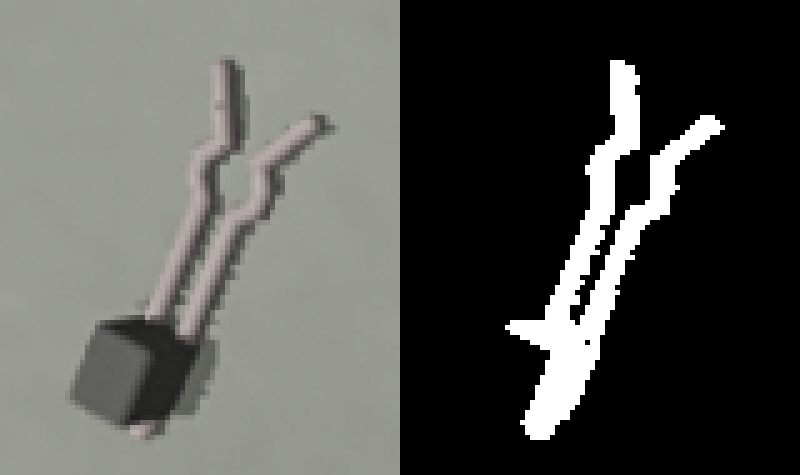

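The raised plate is at about 0.86 rad, and both sightings agree on the stand origin at (0.6107, −0.049). I'll move over the tongue with the fingers straddling the line of the post head.

```bash
cat >> h.py <<'E'
SY=7.1;SO=np.array([.6107,-.0490,0])
def st(x,y,z): return SO+Ro.from_euler("z",SY,degrees=True).apply([x,y,z])
def stc(): 
    return Ro.from_euler("z",-SY,degrees=True).apply(bot.get_obs()["ee_pos"]-SO)
E
python3 -c "
from h import *
go(st(-.016,0,.210),SY)"
```

```text
t 1.5 shift [ 0.073  -0.0012  0.0453] turn 0.15 rows 2.1 0.0
```

```bash
python3 -m pendant '0.04 -0.001 0 0 0.022;0.073 -0.001 0 0 0.022;0.073 -0.001 0.025 0 0.022;0.073 -0.001 0.045 0 0.022;0.073 -0.001 0.045 0 0.022'
python3 -c "
from h import *
print(stc());go(st(-.014,0,.182),SY)"
```

```text
time: 1.92
ee_pos: [0.5926, -0.0546, 0.2067]
tcp_rot: [-179.9, 0.4, 7.0]
wrist_force: [-1.3, 0.1, -0.9]
opening: 0.0219
grasp_force: 0.0
[-0.01862635 -0.00331463  0.20665235]
t 1.92 shift [ 0.0048 -0.0033  0.0246] turn -0.12 rows 0.6 0.0
```

```bash
python3 -m pendant '0.006 -0.003 0.012 0 0.022;0.0066 -0.003 0.024 0 0.022;0.003 -0.003 0.032 0 0.022;-0.005 -0.003 0.038 0 0.022;-0.012 -0.003 0.044 0 0.022'
python3 -c "
from h import *
print(stc())"
```

```text
time: 2.33
ee_pos: [0.5817, -0.0521, 0.1674]
tcp_rot: [180.0, -0.1, 7.0]
wrist_force: [1.4, -0.3, 0.1]
opening: 0.0219
grasp_force: 0.5
[-0.0291574   0.00046013  0.16738582]
```

```bash
python3 -m pendant '-0.008 0 0.013 0 0.022;-0.018 0 0.026 0 0.022;-0.028 0 0.035 0 0.022;-0.038 0 0.045 0 0.022;-0.045 0 0.056 0 0.022'
python3 -c "
from h import *
print(stc(),bot.get_obs()['wrist_force'])"
```

```text
time: 2.75
ee_pos: [0.5368, -0.0578, 0.1118]
tcp_rot: [180.0, -0.1, 7.0]
wrist_force: [0.4, 1.1, 0.5]
opening: 0.0222
grasp_force: 0.4
[-0.07446366  0.00042891  0.11184537] [0.36584662 1.09928319 0.52160987]
```

```bash
python3 -m pendant '0 0 0.010 0 0.022;0 0 0.018 0 0.022;0 0 0.026 0 0.022;0 0 0.030 0 0.022;0 0 0.032 0 0.022'
python3 - <<'E'
from h import *
print(stc(),bot.get_obs()['wrist_force'])
a=bot.camera("wrist")[100:400,160:480];b=bot.camera("scene")[160:270,270:360]
cv2.imwrite("pics/p1.png",np.hstack([cv2.resize(a,(480,450)),cv2.resize(b,(320,450),interpolation=cv2.INTER_CUBIC)]))
E
```

```text
time: 3.17
ee_pos: [0.5373, -0.0574, 0.0786]
tcp_rot: [-180.0, 0.0, 7.0]
wrist_force: [-1.2, 0.1, -0.3]
opening: 0.0216
grasp_force: 0.3
[-0.07387353  0.0007373   0.0785841 ] [-1.21066121  0.06536854 -0.30773602]
```

View pics/p1.png

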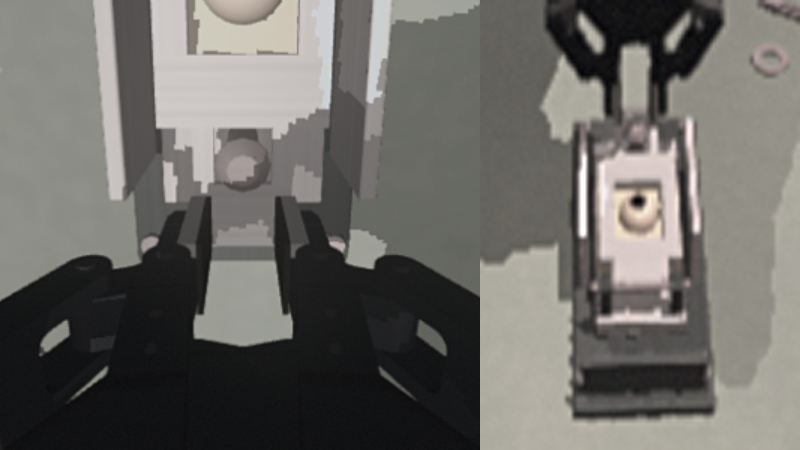

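The plate has followed down: the post head shows through the hole at (242,165) and the fingertips rest on the tongue. I'll press gently until the stop is felt.

```bash
python3 -m pendant '0 0 0.001 0 0.022;0 0 0.002 0 0.022;0 0 0.003 0 0.022;0 0 0.004 0 0.022;0 0 0.004 0 0.022'
python3 -m pendant '0 0 0.0005 0 0.022;0 0 0.001 0 0.022;0 0 0.0015 0 0.022;0 0 0.002 0 0.022;0 0 0.002 0 0.022'
```

```text
time: 3.68
ee_pos: [0.5373, -0.0574, 0.0753]
tcp_rot: [180.0, -0.0, 7.0]
wrist_force: [0.0, 0.3, 0.7]
opening: 0.0217
grasp_force: 0.1
time: 4.1
ee_pos: [0.5371, -0.0574, 0.0732]
tcp_rot: [-180.0, 0.0, 7.0]
wrist_force: [-0.5, -0.0, 0.1]
opening: 0.022
grasp_force: 0.0
```

```bash
python3 -m pendant '0 0 0.0005 0 0.022;0 0 0.001 0 0.022;0 0 0.0015 0 0.022;0 0 0.002 0 0.022;0 0 0.002 0 0.022'
python3 -m pendant '0 0 0.0005 0 0.022;0 0 0.001 0 0.022;0 0 0.0015 0 0.022;0 0 0.0015 0 0.022'
```

```text
time: 4.52
ee_pos: [0.538, -0.0573, 0.0727]
tcp_rot: [180.0, -0.1, 7.1]
wrist_force: [-0.1, 1.2, 9.7]
opening: 0.0218
grasp_force: 4.8
time: 4.85
ee_pos: [0.5387, -0.0573, 0.0725]
tcp_rot: [180.0, -0.3, 7.1]
wrist_force: [-1.3, 0.5, 16.8]
opening: 0.0221
grasp_force: 8.4
```

There's a firm stop at TCP z 0.0725, so the tips are at about 0.048, the closed plate's top. The plate is down. Next I'll lift off and compute the clip pose.

```bash
python3 -m pendant '0 0 -0.01 0 0.022;0 0 -0.03 0 0.06;0 0 -0.07 0 0.085;0 0 -0.1 0 0.085;0 0 -0.13 0 0.085'
python3 - <<'E'
from h import *
i=np.load("w1.npy",allow_pickle=True).item()
f=lambda x,y,z:onz(i,x/5+45,y/5+85,z)
b=f(113.5,373,.018);L,Rr=f(226,62,.0025),f(320,122,.0025);m=(L+Rr)/2
wl,wr=f(205,200,.005),f(265,185,.005)
q=[f(*p,.018) for p in((100,325),(155,345),(127,422),(72,400))]
print("block",b,"sizes",[round(np.linalg.norm(q[k]-q[k-1]),4) for k in range(4)])
front=(q[0]+q[1])/2;back=(q[2]+q[3])/2;e=front-back;print("block yaw",np.degrees(np.arctan2(e[1],e[0])))
d=m-b;print("ends",np.linalg.norm(L-Rr),np.linalg.norm(d[:2]),"yaw",np.degrees(np.arctan2(d[1],d[0])))
P=b-.08*np.array([np.cos(np.radians(-24)),np.sin(np.radians(-24)),0]);P[2]=.18;
go([b[0]-.03,b[1]+.013,.18],-24);go([b[0],b[1],.18],-24)
E
```

```text
time: 5.27
ee_pos: [0.5369, -0.0574, 0.2016]
tcp_rot: [180.0, -0.0, 7.0]
wrist_force: [0.7, 0.3, -0.7]
opening: 0.0698
grasp_force: 0.0
block [0.50023222 0.25610711 0.018     ] sizes [np.float64(0.0221), np.float64(0.0143), np.float64(0.0225), np.float64(0.0146)]
block yaw -24.543651800720166
ends 0.02611048451939522 0.07957573861367626 yaw -25.509926723817575
t 5.27 shift [-0.0261 -0.3322  0.0215] turn 31.05 rows 8.0 4.3
t 5.27 shift [ 0.0021 -0.3156  0.0215] turn 31.05 rows 7.6 4.3
```

```bash
python3 -m pendant '0.002 -0.3156 0.02 32 0.06;0.002 -0.3156 0.02 32 0.06;0.002 -0.3156 0.02 32 0.06;0.002 -0.3156 0.02 32 0.06;0.002 -0.3156 0.02 32 0.06'
python3 -c "
from h import *
go([.50,.2561,.16],-25)"
```

```text
time: 5.68
ee_pos: [0.4943, -0.0664, 0.1889]
tcp_rot: [-174.7, 0.5, -10.4]
wrist_force: [0.1, -0.5, -0.2]
opening: 0.0597
grasp_force: 0.0
t 5.68 shift [-0.0522 -0.3142  0.0588] turn 14.63 rows 7.8 2.0
```

```bash
python3 -c "
from h import *
o=bot.get_obs();print(o['q'],o['qd'],o['ee_pos'],o['tcp_rot'])"
python3 -m pendant '0 0 0 0 0.06;0 0 0 0 0.06'
python3 -c "
from h import *
o=bot.get_obs();print(o['q'],o['qd'],o['ee_pos'],o['tcp_rot']);go([.50,.2561,.19],-25)"
```

```text
[-10.43004551  -2.45907687  -5.07505398  87.91169758   5.32660806
 179.94440375] [-28.00816794 -14.44596062 -16.16361107  -0.41325541   5.67490304
   0.04090013] [ 0.49430735 -0.06644825  0.18893654] [-174.67288461    0.52251328  -10.37468704]
time: 5.85
ee_pos: [0.4944, -0.067, 0.1893]
tcp_rot: [-174.7, 0.5, -10.4]
wrist_force: [1.3, 0.5, 0.8]
opening: 0.0602
grasp_force: 0.0
[-10.45230534  -2.46417896  -5.03811843  87.9162177    5.26097921
 179.94277417] [ 1.4915257   0.64680659  0.87602321 -0.28674286  0.10994651  0.07922994] [ 0.49444126 -0.06697131  0.18928656] [-174.73853589    0.48490975  -10.39531854]
t 5.85 shift [-0.0528 -0.3175  0.029 ] turn 14.6 rows 7.7 2.0
```

Joint 6 hit its 180° limit. I'll take the half-turn grasp instead (yaw 155 at the clip, 187 at the post), turning the other way.

```bash
python3 -m pendant '0 0 0 -36 0.06;0 0 0 -36 0.06;0 0 0 -36 0.06;0 0 0 -36 0.06;0 0 0 -36 0.06'
python3 -c "
from h import *
o=bot.get_obs();print(o['q'],o['ee_pos'],o['tcp_rot']);go([.50,.2561,.17],155)"
```

```text
time: 6.27
ee_pos: [0.4952, -0.0657, 0.1892]
tcp_rot: [-175.5, -2.7, 25.8]
wrist_force: [0.5, -0.4, 0.4]
opening: 0.0603
grasp_force: 0.0
[-10.28967536  -2.38247436  -4.96585614  87.90543686   5.26113274
 143.77768148] [ 0.49522972 -0.06567589  0.1892262 ] [-175.46314018   -2.71109991   25.80277175]
t 6.27 shift [ 0.1433 -0.2847  0.0487] turn -129.2 rows 7.7 18.0
```

The tool came back tilted 5.3° (q5), and turning about tool z can't remove that. By symmetry, nudging against joint 6's other limit should tilt it back, so I'll turn there in free space.

```bash
R='' 
python3 -m pendant '0 0 0 -36 0.06;0 0 0 -36 0.06;0 0 0 -36 0.06;0 0 0 -36 0.06;0 0 0 -36 0.06' >/dev/null
python3 -m pendant '0 0 0 -36 0.06;0 0 0 -36 0.06;0 0 0 -36 0.06;0 0 0 -36 0.06;0 0 0 -36 0.06' >/dev/null
python3 -m pendant '0 0 0 -36 0.06;0 0 0 -36 0.06;0 0 0 -36 0.06;0 0 0 -36 0.06;0 0 0 -36 0.06' >/dev/null
python3 -m pendant '0 0 0 -36 0.06;0 0 0 -36 0.06;0 0 0 -36 0.06;0 0 0 -36 0.06;0 0 0 -36 0.06' >/dev/null
python3 -m pendant '0 0 0 -36 0.06;0 0 0 -36 0.06;0 0 0 -36 0.06;0 0 0 -36 0.06;0 0 0 -36 0.06' >/dev/null
python3 -m pendant '0 0 0 -36 0.06;0 0 0 -36 0.06;0 0 0 -36 0.06;0 0 0 -36 0.06;0 0 0 -36 0.06' >/dev/null
python3 -m pendant '0 0 0 -36 0.06;0 0 0 -36 0.06;0 0 0 -36 0.06;0 0 0 -36 0.06;0 0 0 -36 0.06' >/dev/null
python3 -m pendant '0 0 0 -36 0.06;0 0 0 -36 0.06;0 0 0 -36 0.06;0 0 0 -36 0.06;0 0 0 -36 0.06' >/dev/null
python3 -m pendant '0 0 0 -33 0.06;0 0 0 -33 0.06;0 0 0 -33 0.06;0 0 0 -33 0.06;0 0 0 -33 0.06'
python3 -c "
from h import *
o=bot.get_obs();print(o['q'])"
python3 -m pendant '0 0 0 -4 0.06;0 0 0 -4 0.06'
python3 -c "
from h import *
o=bot.get_obs();print(o['q'])"
```

```text
time: 10.02
ee_pos: [0.4952, -0.0657, 0.1892]
tcp_rot: [-174.8, 0.9, -14.5]
wrist_force: [-0.1, -0.6, 1.0]
opening: 0.0599
grasp_force: 0.0
[ -10.2872373    -2.38015836   -4.96762868   87.90518586    5.26073865
 -175.73861152]
time: 10.18
ee_pos: [0.4952, -0.0657, 0.1892]
tcp_rot: [-174.7, 0.5, -10.8]
wrist_force: [0.7, -0.9, 0.4]
opening: 0.0601
grasp_force: 0.0
[ -10.29431548   -2.38432434   -4.9700969    87.90418329    5.26580707
 -179.51734961]
```

```bash
python3 -m pendant '0 0 0 -7 0.06;0 0 0 -7 0.06'
python3 -c "
from h import *
o=bot.get_obs();print(o['q'])"
```

```text
time: 10.35
ee_pos: [0.4985, -0.034, 0.1893]
tcp_rot: [-175.9, -0.1, -6.2]
wrist_force: [0.2, 0.6, 0.4]
opening: 0.0601
grasp_force: 0.0
[  -6.00987283   -2.90045563   -5.41100038   87.38501571    4.05083516
 -179.83284943]
```

```bash
python3 -m pendant '0 0 0 -7 0.06;0 0 0 -14 0.06;0 0 0 -14 0.06;0 0 0 -14 0.06;0 0 0 -14 0.06'
python3 -c "
from h import *
o=bot.get_obs();print(o['q'])"
```

```text
time: 10.77
ee_pos: [0.4926, 0.046, 0.1893]
tcp_rot: [-177.9, -1.0, 4.1]
wrist_force: [0.9, 0.8, 0.7]
opening: 0.06
grasp_force: 0.0
[   4.22947707   -4.40490341   -6.78996694   86.61996374    2.09642395
 -179.85541194]
```

```bash
python3 -m pendant '0 0 0 -7 0.06;0 0 0 -14 0.06;0 0 0 -14 0.06;0 0 0 -14 0.06;0 0 0 -14 0.06'
python3 -c "
from h import *
o=bot.get_obs();print(o['q'])"
```

```text
time: 11.18
ee_pos: [0.4725, 0.1236, 0.1893]
tcp_rot: [180.0, -1.4, 14.6]
wrist_force: [-0.3, -0.2, -0.0]
opening: 0.0599
grasp_force: 0.0
[ 1.46717917e+01 -5.65372451e+00 -7.93890981e+00  8.63090589e+01
 -2.62688262e-02 -1.79903908e+02]
```

The tilt is gone, with 1.4° of harmless pitch left. Now I'll move over the clip and turn the good way to yaw 155.

```bash
python3 -m pendant '0.060 -0.1213 0 36 0.06;0.060 -0.1213 0 36 0.06;0.060 -0.1213 0 36 0.06;0.060 -0.1213 0 36 0.06;0.060 -0.1213 0 36 0.06' 
python3 -m pendant '0 0 0 36 0.06;0 0 0 36 0.06;0 0 0 36 0.06;0 0 0 36 0.06;0 0 0 36 0.06' >/dev/null
python3 -m pendant '0 0 0 36 0.06;0 0 0 36 0.06;0 0 0 36 0.06;0 0 0 36 0.06;0 0 0 36 0.06' >/dev/null
python3 -m pendant '0 0 0 36 0.06;0 0 0 36 0.06;0 0 0 36 0.06;0 0 0 36 0.06;0 0 0 36 0.06' >/dev/null
python3 -m pendant '0 0 0 36 0.06;0 0 0 36 0.06;0 0 0 36 0.06;0 0 0 36 0.06;0 0 0 36 0.06' >/dev/null
python3 -m pendant '0 0 0 36 0.06;0 0 0 36 0.06;0 0 0 36 0.06;0 0 0 36 0.06;0 0 0 36 0.06' 
python3 -c "
from h import *
o=bot.get_obs();print(o['q']);go([.5,.2561,.1],155)
i=bot.camera_info('wrist');a=bot.camera('wrist');np.save('w2.npy',dict(i),allow_pickle=True)
cv2.imwrite('pics/w2.png',a);print(proj(i,[.5,.2561,.018]))"
```

```text
time: 11.6
ee_pos: [0.501, 0.2578, 0.1897]
tcp_rot: [-179.2, -1.1, -20.4]
wrist_force: [0.5, -0.5, 0.8]
opening: 0.0597
grasp_force: 0.0
time: 13.68
ee_pos: [0.5008, 0.2544, 0.1904]
tcp_rot: [179.3, 1.2, 160.4]
wrist_force: [0.0, 0.5, 0.5]
opening: 0.0603
grasp_force: 0.0
[27.09702388  4.42615413  2.1842351  86.41357902 -0.36340385 46.7305353 ]
t 13.68 shift [0.0032 0.0002 0.0904] turn 5.35 rows 2.2 0.7
(np.float64(321.1388677622117), np.float64(178.97866602737182))
```

View pics/w2.png

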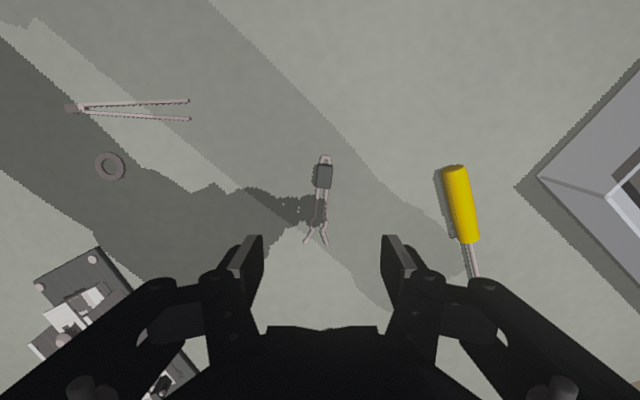

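The wrist view shows the clip's block at about (324,176) and its leg ends near (305,242) and (326,244), lying between the open fingers. I'll refine the pose from masks.

Run:
```python
from h import *
i=np.load('w2.npy',allow_pickle=True).item();a=cv2.imread('pics/w2.png')
x0,y0=295,145;roi=a[y0:255,x0:345]
r=cv2.resize(roi,None,fx=5,fy=5,interpolation=cv2.INTER_CUBIC)
cv2.imwrite('pics/c2.png',r)
bl=((roi.max(2)<85)).astype(np.uint8);bl[60:]=0
n,l,s,c=cv2.connectedComponentsWithStats(bl);k=1+s[1:,4].argmax();print(s[k],c[k]+[x0,y0])
```

```text
[  0  50  21  10 168] [305.72619048 200.20238095]
```

View pics/c2.png

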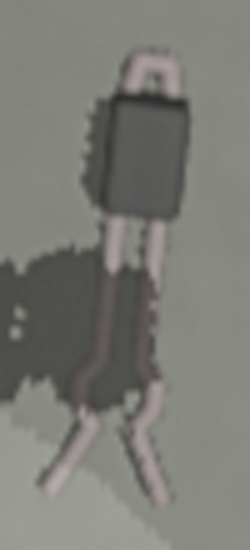

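The enlarged block top has corners (119,97), (188,102), (179,217) and (107,212), with leg ends at (48,490) and (165,502) and the loop at (155,52).

Run:
```python
from h import *
i=np.load('w2.npy',allow_pickle=True).item()
f=lambda x,y,z:onz(i,x/5+295-.4,y/5+145-.4,z)
q=[f(*p,.018) for p in((119,97),(188,102),(179,217),(107,212))]
b=sum(q)/4;print("block",b,[round(np.linalg.norm(q[k]-q[k-1]),4) for k in range(4)])
e=(q[2]+q[3]-q[0]-q[1]);print("yaw block",np.degrees(np.arctan2(e[1],e[0])))
m=(f(48,490,.0025)+f(165,502,.0025))/2;lp=f(155,52,.0025)
for n,d in(("ends-block",m-b),("ends-loop",m-lp)):print(n,np.linalg.norm(d[:2]),np.degrees(np.arctan2(d[1],d[0])))
y=np.degrees(np.arctan2((m-lp)[1],(m-lp)[0]));go([b[0],b[1],.060],y+180)
```

```text
block [0.49829166 0.26001643 0.018     ] [np.float64(0.0237), np.float64(0.0137), np.float64(0.0237), np.float64(0.0146)]
yaw block -24.585881660496128
ends-block 0.08243903200061595 -25.830992633393542
ends-loop 0.10138265252276772 -25.620818130254133
t 13.73 shift [0.007  0.0027 0.1304] turn 5.44 rows 3.1 0.8
```

```bash
python3 -m pendant '0.007 0.002 0.04 5.4 0.05;0.007 0.002 0.08 5.4 0.045;0.007 0.002 0.115 5.4 0.045;0.007 0.002 0.13 5.4 0.045;0.007 0.002 0.13 5.4 0.045'
python3 -c "
from h import *
go([.4985,.2592,.027],154.8)"
```

```text
time: 14.15
ee_pos: [0.4956, 0.2584, 0.0559]
tcp_rot: [179.5, 0.9, 155.5]
wrist_force: [-0.4, -0.5, 0.6]
opening: 0.0449
grasp_force: 0.0
t 14.15 shift [-0.0019  0.0017  0.029 ] turn 0.73 rows 0.7 0.1
```

```bash
python3 -m pendant '-0.002 0.0015 0.01 0.6 0.045;-0.002 0.0015 0.019 0.6 0.045;-0.002 0.0015 0.026 0.6 0.045;-0.002 0.0015 0.028 0.6 0.04;-0.002 0.0015 0.028 0.6 0.035'
python3 -c "
from h import *
go([.4985,.2592,.027],154.8)"
```

```text
time: 14.57
ee_pos: [0.5004, 0.2611, 0.0324]
tcp_rot: [179.2, 1.1, 154.9]
wrist_force: [0.2, -0.1, 0.1]
opening: 0.0347
grasp_force: 0.0
t 14.57 shift [ 0.001  -0.0026  0.0053] turn 0.1 rows 0.1 0.0
```

```bash
python3 -m pendant '0 0 0 0 0.02;0 0 0 0 0.012;0 0 0 0 0.008;0 0 0 0 0.006;0 0 0 0 0.006' 60
python3 -m pendant '0 0 0 0 0.006;0 0 0 0 0.006;0 0 0 0 0.006'
python3 -c "
from h import *
o=bot.get_obs();print(o['ee_pos'],o['tcp_rot'],o['wrist_force'])"
```

```text
time: 14.98
ee_pos: [0.5008, 0.2614, 0.0334]
tcp_rot: [179.1, 1.2, 154.9]
wrist_force: [-1.0, -1.0, 5.8]
opening: 0.0143
grasp_force: 59.5
time: 15.23
ee_pos: [0.5008, 0.2614, 0.0334]
tcp_rot: [179.1, 1.2, 154.9]
wrist_force: [-0.7, -0.5, 6.4]
opening: 0.0141
grasp_force: 59.5
[0.50079436 0.26142679 0.0334472 ] [179.08371713   1.17619896 154.89187613] [-0.70843401 -0.51371115  6.44475525]
```

It's gripped, but with only about 9 mm of pad overlap. I'll regrasp 5 mm lower for a firmer hold.

```bash
python3 -m pendant '0 0 0 0 0.03;0 0 0 0 0.03;0 0 0.003 0 0.03;0 0 0.005 0 0.03;0 0 0.005 0 0.03' 60
python3 -m pendant '0 0 0 0 0.02;0 0 0 0 0.01;0 0 0 0 0.006;0 0 0 0 0.006;0 0 0 0 0.006'
python3 -m pendant '0 0 -0.01 0 0.006;0 0 -0.04 0 0.006;0 0 -0.08 0 0.006;0 0 -0.1 0 0.006;0 0 -0.1 0 0.006'
python3 -c "
from h import *
o=bot.get_obs();print(o['q']);go(st(-.17,0,.13),187.1)"
```

```text
time: 15.65
ee_pos: [0.5001, 0.261, 0.0266]
tcp_rot: [179.2, 1.1, 154.9]
wrist_force: [0.1, 0.4, -0.1]
opening: 0.0297
grasp_force: 0.0
time: 16.07
ee_pos: [0.5005, 0.2612, 0.0275]
tcp_rot: [179.2, 1.1, 154.9]
wrist_force: [-0.5, -0.1, 0.1]
opening: 0.0145
grasp_force: 59.3
time: 16.48
ee_pos: [0.5, 0.2617, 0.134]
tcp_rot: [178.8, 1.4, 154.9]
wrist_force: [0.8, 0.0, -0.6]
opening: 0.0147
grasp_force: 59.2
[27.80684391  4.49536147 -3.97696827 79.69251539 -0.38525807 52.90411549]
t 16.48 shift [-0.0882 -0.325  -0.0008] turn -32.22 rows 8.1 4.5
```

```bash
python3 -m pendant '-0.088 -0.325 0 -32.2 0.006;-0.088 -0.325 0 -32.2 0.006;-0.088 -0.325 0 -32.2 0.006;-0.088 -0.325 0 -32.2 0.006;-0.088 -0.325 0 -32.2 0.006'
python3 -c "
from h import *
go(st(-.17,0,.12),187.1)"
```

```text
time: 16.9
ee_pos: [0.4634, 0.064, 0.1258]
tcp_rot: [179.9, 1.4, -172.5]
wrist_force: [1.0, -0.7, -0.3]
opening: 0.0142
grasp_force: 59.3
t 16.9 shift [ 0.0388 -0.1301  0.0046] turn 0.38 rows 3.3 0.1
```

```bash
python3 -m pendant '0.0388 -0.1301 0 0.3 0.006;0.0388 -0.1301 0 0.3 0.006;0.0388 -0.1301 0 0.3 0.006;0.0388 -0.1301 0.004 0.3 0.006;0.0388 -0.1301 0.004 0.3 0.006'
python3 - <<'E'
from h import *
bot.camera('top')
print(stc(),bot.get_obs()['tcp_rot']);go(st(-.17,0,.0785),187.1)
i=bot.camera_info('wrist');a=bot.camera('wrist');np.save('w3.npy',dict(i,ee=bot.get_obs()['ee_pos']),allow_pickle=True);cv2.imwrite('pics/w3.png',a)
s=bot.camera('scene');t=bot.camera('top');cv2.imwrite('pics/s3.png',s);cv2.imwrite('pics/t3.png',t)
o=bot.get_obs()['ee_pos'];si=bot.camera_info('scene');ti=bot.camera_info('top')
u=[int(v) for v in proj(si,st(-.10,0,.08))];v=[int(v) for v in proj(ti,st(-.10,0,.08))]
z=np.zeros((600,800,3),np.uint8);z[:400,:320]=cv2.resize(a[120:400,208:432],(320,400))
z[:400,320:800]=cv2.resize(s[u[1]-50:u[1]+50,u[0]-60:u[0]+60],(480,400),interpolation=cv2.INTER_CUBIC)
z[400:600,:400]=cv2.resize(t[v[1]-25:v[1]+25,v[0]-50:v[0]+50],(400,200),interpolation=cv2.INTER_CUBIC)
print(u,v);cv2.imwrite('pics/z3.png',z)
E
```

```text
time: 17.32
ee_pos: [0.4409, -0.0711, 0.1202]
tcp_rot: [179.9, 1.4, -173.5]
wrist_force: [-0.1, 0.4, -1.3]
opening: 0.0144
grasp_force: 59.3
[-0.17068244  0.00037843  0.12036897] [ 179.86159181    1.38201049 -173.3879768 ]
t 17.37 shift [ 0.0003 -0.0005  0.0419] turn -0.49 rows 1.0 0.1
[312, 175] [332, 233]
```

View pics/z3.png

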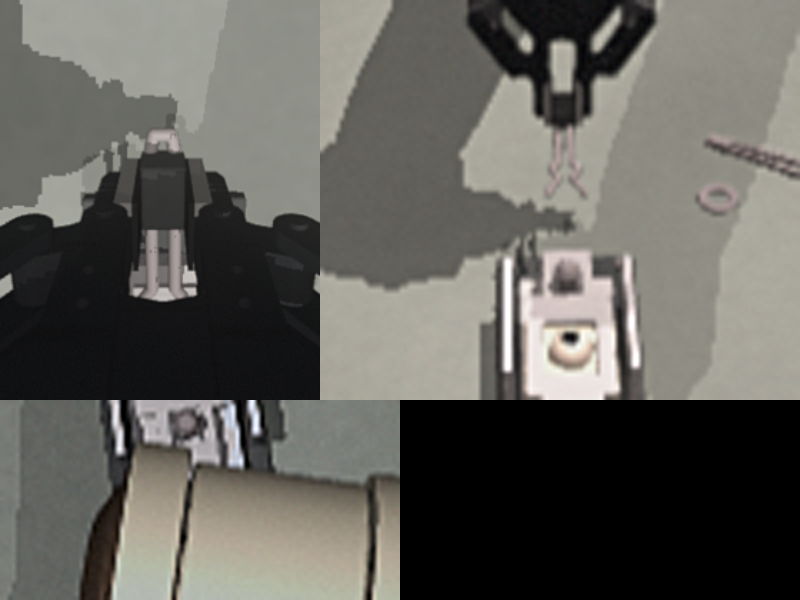

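The clip is held straight, with leg ends in the scene crop at (549,193) and (583,193). The plate is closed with the post head at (567,275). I'll check the leg ends against the post in the same camera.

Run:
```python
from h import *
si=bot.camera_info('scene')
inv=lambda P:Ro.from_euler("z",-SY,degrees=True).apply(P-SO)
f=lambda x,y,z:inv(onz(si,(x-320)/4+252-.4,y/4+125-.4,z))
print("ends",f(549,193,.0955),f(583,193,.0955));print("head top centre",f(567,268,.067),"head mid",f(567,275,.063))
print("block bottom front",f(566,125,.093))
i=np.load('w3.npy',allow_pickle=True).item();g=lambda x,y,z:inv(onz(i,x*.7+208,y*.7+120,z))
zt=.1204-.0275
print("block top front/back", [np.round(g(*p,zt+.018),4) for p in((141,166),(185,166),(141,228),(186,228))])
print("legs",[np.round(g(*p,zt+.005),4) for p in((151,240),(176,240),(152,285),(177,285))],"loop",g(163,133,zt+.005))
h=proj(i,st(-.05,0,.067));print(h)
```

```text
ends [-0.09227917 -0.01007598  0.0955    ] [-0.09152384  0.01315461  0.0955    ]
head top centre [-0.04800532  0.00075744  0.067     ] head mid [-0.04528676  0.00065985  0.063     ]
block bottom front [-0.16685813  0.00384201  0.093     ]
block top front/back [array([-0.1836, -0.0067,  0.1109]), array([-0.1835,  0.0076,  0.1109]), array([-0.1605, -0.0072,  0.1109]), array([-0.1604,  0.0081,  0.1109])]
legs [array([-0.1469, -0.0044,  0.0979]), array([-0.1468,  0.0052,  0.0979]), array([-0.1261, -0.0043,  0.0979]), array([-0.126 ,  0.0056,  0.0979])] loop [-0.19018147  0.00055883  0.0979    ]
(np.float64(322.7198064047471), np.float64(374.77146341657806))
```

```bash
python3 -m pendant '0 -0.0005 0.015 0 0.006;0 -0.0005 0.03 0 0.006;0 -0.0005 0.042 0 0.006;0 -0.0005 0.042 0 0.006;0 -0.0005 0.042 0 0.006'
python3 -c "
from h import *
print(stc(),bot.get_obs()['tcp_rot']);go(st(-.137,0,.0785),187)"
```

```text
time: 17.93
ee_pos: [0.4426, -0.0681, 0.0782]
tcp_rot: [179.9, 1.3, -173.1]
wrist_force: [-0.0, -0.1, -0.3]
opening: 0.0142
grasp_force: 59.3
[-0.1691816   0.00181872  0.07821768] [ 179.85069983    1.33016189 -173.1225484 ]
t 17.93 shift [-0.0322 -0.0017  0.0005] turn -0.12 rows 0.8 0.0
```

```bash
python3 -m pendant '-0.008 -0.0015 0 0 0.006;-0.016 -0.0015 0 0 0.006;-0.024 -0.0015 0 0 0.006;-0.031 -0.0015 0 0 0.006;-0.031 -0.0015 0 0 0.006'
python3 - <<'E'
from h import *
print(stc(),bot.get_obs()['tcp_rot'],bot.get_obs()['wrist_force'])
s=bot.camera('scene')[135:210,275:355];w=bot.camera('wrist')[200:400,220:420]
cv2.imwrite('pics/z4.png',np.hstack([cv2.resize(s,(480,450),interpolation=cv2.INTER_CUBIC),cv2.resize(w,(320,450))]))
E
```

```text
time: 18.35
ee_pos: [0.4754, -0.0666, 0.0796]
tcp_rot: [179.9, 1.5, -173.2]
wrist_force: [0.0, -0.0, -0.9]
opening: 0.0143
grasp_force: 59.3
[-0.1364425  -0.00077046  0.07958407] [ 179.88272786    1.45035114 -173.18650928] [ 0.03508238 -0.03660367 -0.91025758]
```

View pics/z4.png

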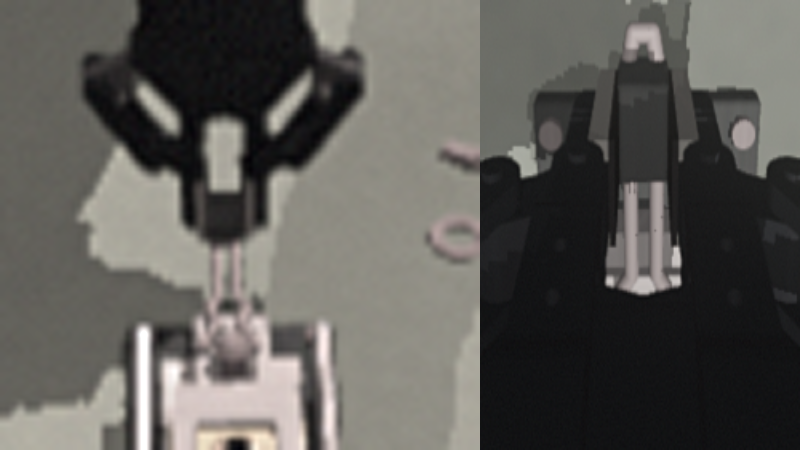

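The legs are lined up with the shank under the head (legs' middle at column 229, head at 231). Now the slow push.

```bash
python3 -m pendant '-0.0015 0 0 0 0.006;-0.003 0 0 0 0.006;-0.0045 0 0 0 0.006;-0.006 0 0 0 0.006;-0.006 0 0 0 0.006'
python3 -m pendant '-0.001 0 0 0 0.006;-0.002 0 0 0 0.006;-0.003 0 0 0 0.006;-0.004 0 0 0 0.006;-0.005 0 0 0 0.006'
python3 -c "
from h import *
print(stc(),bot.get_obs()['wrist_force'])"
```

```text
time: 18.87
ee_pos: [0.48, -0.0661, 0.0795]
tcp_rot: [179.9, 1.4, -173.2]
wrist_force: [0.5, 0.2, 0.2]
opening: 0.0142
grasp_force: 59.3
time: 19.28
ee_pos: [0.4848, -0.0654, 0.0796]
tcp_rot: [179.9, 1.4, -173.2]
wrist_force: [0.0, -0.9, -0.2]
opening: 0.0142
grasp_force: 59.3
[-0.12697031 -0.00075504  0.07958534] [ 0.00678079 -0.90895136 -0.19270572]
```

```bash
python3 -m pendant '-0.001 0 0 0 0.006;-0.002 0 0 0 0.006;-0.003 0 0 0 0.006;-0.004 0 0 0 0.006' | grep -E "ee_pos|wrist"
python3 -m pendant '-0.001 0 0 0 0.006;-0.002 0 0 0 0.006;-0.003 0 0 0 0.006' | grep -E "ee_pos|wrist"
python3 -m pendant '-0.001 0 0 0 0.006;-0.002 0 0 0 0.006;-0.003 0 0 0 0.006' | grep -E "ee_pos|wrist"
```

```text
ee_pos: [0.4884, -0.0647, 0.0795]
wrist_force: [-1.6, 2.5, -0.4]
ee_pos: [0.4914, -0.0644, 0.0796]
wrist_force: [-4.0, 3.2, -0.5]
ee_pos: [0.4944, -0.064, 0.0796]
wrist_force: [-4.1, 3.8, -1.3]
```

A lateral force of +3.8 N shows the clip sits slightly too far to −y, so I'll ease it over while continuing slowly.

```bash
python3 -m pendant '0 0.0005 0 0 0.006;0 0.001 0 0 0.006;0 0.001 0 0 0.006' | grep -E "ee_pos|wrist"
python3 -m pendant '-0.0007 0 0 0 0.006;-0.0014 0 0 0 0.006;-0.002 0 0 0 0.006' | grep -E "ee_pos|wrist"
```

```text
ee_pos: [0.4945, -0.0634, 0.0798]
wrist_force: [-2.8, 2.1, -1.7]
ee_pos: [0.4963, -0.0631, 0.0798]
wrist_force: [-3.6, 0.7, -0.8]
```

```bash
python3 -m pendant '-0.0007 0 0 0 0.006;-0.0014 0 0 0 0.006;-0.002 0 0 0 0.006' | grep -E "ee_pos|wrist"
python3 -m pendant '-0.0007 0 0 0 0.006;-0.0014 0 0 0 0.006;-0.002 0 0 0 0.006' | grep -E "ee_pos|wrist"
python3 -m pendant '-0.0007 0 0 0 0.006;-0.0014 0 0 0 0.006;-0.002 0 0 0 0.006' | grep -E "ee_pos|wrist"
```

```text
ee_pos: [0.4983, -0.0629, 0.0798]
wrist_force: [-5.6, 0.8, -0.5]
ee_pos: [0.5003, -0.0626, 0.0799]
wrist_force: [-5.7, 1.5, -0.7]
ee_pos: [0.5022, -0.0624, 0.0799]
wrist_force: [-5.8, 0.9, -0.2]
```

```bash
python3 -m pendant '-0.0007 0 0 0 0.006;-0.0014 0 0 0 0.006' | grep -E "ee_pos|wrist"
python3 -m pendant '-0.0007 0 0 0 0.006;-0.0014 0 0 0 0.006' | grep -E "ee_pos|wrist"
python3 -m pendant '-0.0007 0 0 0 0.006;-0.0014 0 0 0 0.006' | grep -E "ee_pos|wrist"
```

```text
ee_pos: [0.5035, -0.0622, 0.0799]
wrist_force: [-6.2, 0.6, 0.2]
ee_pos: [0.5048, -0.0621, 0.0799]
wrist_force: [-7.3, 0.1, 0.0]
ee_pos: [0.5061, -0.0619, 0.0799]
wrist_force: [-7.6, 0.2, 0.1]
```

```bash
python3 -m pendant '-0.0007 0 0 0 0.006;-0.0014 0 0 0 0.006' | grep -E "ee_pos|wrist"
python3 -m pendant '-0.0007 0 0 0 0.006;-0.0014 0 0 0 0.006' | grep -E "ee_pos|wrist"
```

```text
ee_pos: [0.5074, -0.0618, 0.0799]
wrist_force: [-6.8, 0.5, -0.5]
ee_pos: [0.5087, -0.0616, 0.0799]
wrist_force: [-7.8, 0.9, -1.0]
```

```bash
python3 -m pendant '-0.0005 0 0 0 0.006;-0.001 0 0 0 0.006' | grep -E "ee_pos|wrist"
python3 -m pendant '-0.0005 0 0 0 0.006;-0.001 0 0 0 0.006' | grep -E "ee_pos|wrist"
```

```text
ee_pos: [0.5096, -0.0615, 0.0798]
wrist_force: [-7.5, 0.8, 0.2]
ee_pos: [0.5106, -0.0613, 0.0799]
wrist_force: [-8.8, 1.3, -0.2]
```

```bash
python3 -m pendant '-0.0005 0 0 0 0.006;-0.001 0 0 0 0.006' | grep -E "ee_pos|wrist"
python3 -m pendant '-0.0005 0 0 0 0.006;-0.001 0 0 0 0.006' | grep -E "ee_pos|wrist"
```

```text
ee_pos: [0.5115, -0.0612, 0.0799]
wrist_force: [-8.0, 0.9, -0.7]
ee_pos: [0.5124, -0.0611, 0.0799]
wrist_force: [-9.5, 0.3, -0.2]
```

```bash
python3 -m pendant '-0.0005 0 0 0 0.006;-0.001 0 0 0 0.006' | grep -E "ee_pos|wrist"
python3 -m pendant '-0.0005 0 0 0 0.006;-0.001 0 0 0 0.006' | grep -E "ee_pos|wrist"
```

```text
ee_pos: [0.5133, -0.061, 0.0798]
wrist_force: [-9.1, -0.2, -0.4]
ee_pos: [0.5143, -0.0609, 0.0798]
wrist_force: [-8.5, 0.3, 0.0]
```

```bash
python3 -m pendant '-0.0005 0 0 0 0.006;-0.001 0 0 0 0.006' | grep -E "ee_pos|wrist"
python3 - <<'E'
from h import *
w=[bot.get_obs()['wrist_force'] ];print(w,stc())
s=bot.camera('scene')[135:210,275:355]
cv2.imwrite('pics/z5.png',cv2.resize(s,(640,600),interpolation=cv2.INTER_CUBIC))
E
```

```text
ee_pos: [0.5152, -0.0607, 0.0798]
wrist_force: [-10.0, 1.3, -0.7]
[array([-9.99762125,  1.27542092, -0.68346241])] [-0.09623305  0.00014735  0.0798022 ]
```

View pics/z5.png

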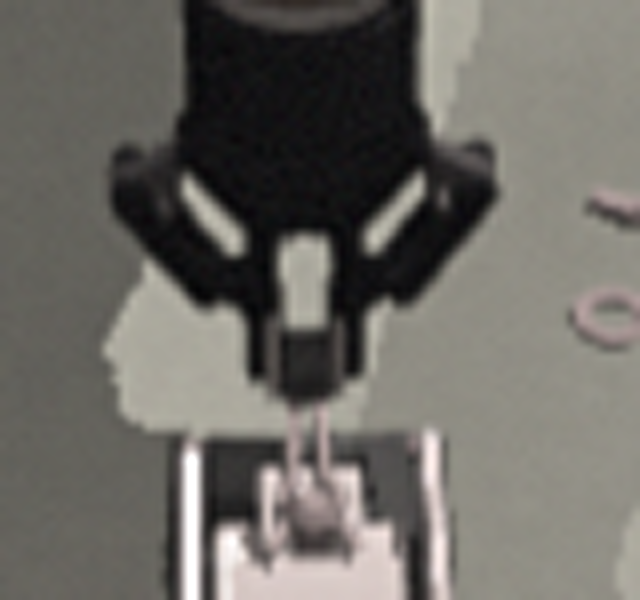

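The crop shows the head at (315,510), the block's lower front at (308,400), and leg tips flaring past the head near (258,548) and (352,548). I'll compute the distance from head to clip.

Run:
```python
from h import *
si=bot.camera_info('scene')
inv=lambda P:Ro.from_euler("z",-SY,degrees=True).apply(P-SO)
f=lambda x,y,z:inv(onz(si,x/8+275-.4,y/8+135-.4,z))
print("head",f(315,510,.063),"rest(same method) -.0453");print("ends",f(258,548,.055),f(352,548,.055),"block front low",f(308,400,.055))
for d in(.056,.066,.070): 
    p=proj(si,st(-.0978+d,0,.063));print(d,(p[0]+.4-275)*8,(p[1]+.4-135)*8)
```

```text
head [-0.0265085   0.00174609  0.063     ] rest(same method) -.0453
ends [-0.01723295 -0.01764004  0.055     ] [-0.01615571  0.01377915  0.055     ] block front low [-0.08746391  0.0012548   0.055     ]
0.056 308.3732147916826 477.41177753301486
0.066 309.29435375499133 498.72946999088026
0.07 309.6663621722546 507.33863357846326
```

The post has yielded about 19 mm and sits about 67 mm from the clip's origin. It's nearing the waist but hasn't snapped, so I'll continue slowly.

```bash
python3 -m pendant '-0.0005 0 0 0 0.006;-0.001 0 0 0 0.006' | grep -E "ee_pos|wrist"
python3 -m pendant '-0.0005 0 0 0 0.006;-0.001 0 0 0 0.006' | grep -E "ee_pos|wrist"
```

```text
ee_pos: [0.5161, -0.0606, 0.0798]
wrist_force: [-10.1, 0.9, -0.3]
ee_pos: [0.517, -0.0605, 0.0798]
wrist_force: [-10.1, 0.7, -0.1]
```

```bash
python3 -m pendant '-0.0005 0 0 0 0.006;-0.001 0 0 0 0.006' | grep -E "ee_pos|wrist"
python3 -m pendant '-0.0005 0 0 0 0.006;-0.001 0 0 0 0.006' | grep -E "ee_pos|wrist"
```

```text
ee_pos: [0.518, -0.0604, 0.0798]
wrist_force: [-9.2, 0.2, 0.7]
ee_pos: [0.5189, -0.0603, 0.0798]
wrist_force: [-11.0, 0.8, -0.3]
```

```bash
python3 -m pendant '-0.0005 0 0 0 0.006;-0.001 0 0 0 0.006' | grep -E "ee_pos|wrist"
python3 -m pendant '-0.0005 0 0 0 0.006;-0.001 0 0 0 0.006' | grep -E "ee_pos|wrist"
```

```text
ee_pos: [0.5199, -0.0602, 0.0798]
wrist_force: [-10.9, -0.2, -0.0]
ee_pos: [0.5207, -0.0601, 0.0797]
wrist_force: [-11.3, 0.3, 0.0]
```

```bash
python3 -m pendant '-0.0005 0 0 0 0.006;-0.001 0 0 0 0.006' | grep -E "ee_pos|wrist"
python3 - <<'E'
from h import *
s=bot.camera('scene');cv2.imwrite('pics/s6.png',s)
p=cv2.resize(cv2.imread('pics/z5.png'),(80,75),interpolation=cv2.INTER_AREA)
inv=lambda P:Ro.from_euler("z",-SY,degrees=True).apply(P-SO)
si=bot.camera_info('scene')
up=lambda a:cv2.resize(a,None,fx=8,fy=8,interpolation=cv2.INTER_CUBIC)
def tr(x,y,h,z):  # crop px (1x) 
    T=up(p)[ (y-h)*8:(y+h)*8,(x-h)*8:(x+h)*8];S=up(s[135:210,275:355])
    r=cv2.matchTemplate(S,T,cv2.TM_CCOEFF_NORMED);_,v,_,l=cv2.minMaxLoc(r)
    dx,dy=l[0]-(x-h)*8,l[1]-(y-h)*8
    a=inv(onz(si,x+275,y+135,z));b=inv(onz(si,x+275+dx/8,y+135+dy/8,z));print(round(v,2),dx,dy,np.round(b-a,4))
tr(39,63,4,.063);tr(38,46,5,.06);print(stc()[0]+.0962)
E
```

```text
ee_pos: [0.5217, -0.06, 0.0798]
wrist_force: [-11.6, 0.5, 0.4]
0.97 1 13 [0.006  0.0001 0.    ]
0.99 0 14 [ 0.0071 -0.0002  0.    ]
0.0066558565527208985
```

The legs are already sprung about 6 mm apart, so the post is close to the waist. It has yielded about 25 of 31 mm. I'll carry on in small steps.

```bash
python3 -m pendant '-0.0005 0 0 0 0.006;-0.001 0 0 0 0.006' | grep -E "ee_pos|wrist"
python3 -m pendant '-0.0005 0 0 0 0.006;-0.001 0 0 0 0.006' | grep -E "ee_pos|wrist"
```

```text
ee_pos: [0.5226, -0.0598, 0.0798]
wrist_force: [-10.8, 1.2, -0.8]
ee_pos: [0.5236, -0.0597, 0.0797]
wrist_force: [-10.9, -0.2, -1.1]
```

```bash
python3 -m pendant '-0.0005 0 0 0 0.006;-0.001 0 0 0 0.006' | grep -E "ee_pos|wrist"
python3 - <<'E'
from h import *
s=bot.camera('scene');cv2.imwrite('pics/s7.png',s)
p=cv2.imread('pics/s6.png')
inv=lambda P:Ro.from_euler("z",-SY,degrees=True).apply(P-SO)
si=bot.camera_info('scene')
up=lambda a:cv2.resize(a[135:215,275:355],None,fx=8,fy=8,interpolation=cv2.INTER_CUBIC)
def tr(x,y,h,z):
    T=up(p)[ (y-h)*8:(y+h)*8,(x-h)*8:(x+h)*8];S=up(s)
    r=cv2.matchTemplate(S,T,cv2.TM_CCOEFF_NORMED);_,v,_,l=cv2.minMaxLoc(r)
    dx,dy=l[0]-(x-h)*8,l[1]-(y-h)*8
    a=inv(onz(si,x+275,y+135,z));b=inv(onz(si,x+275+dx/8,y+135+dy/8,z));print(round(v,2),dx,dy,np.round(b-a,4))
tr(39,65,4,.063);tr(38,48,5,.06)
E
python3 -m pendant '-0.0005 0 0 0 0.006;-0.001 0 0 0 0.006' | grep -E "ee_pos|wrist"
```

```text
ee_pos: [0.525, -0.0595, 0.0799]
wrist_force: [-9.4, 0.8, -0.9]
0.95 1 3 [0.0014 0.0003 0.    ]
0.98 0 6 [ 0.003  -0.0001  0.    ]
ee_pos: [0.5278, -0.0593, 0.0808]
wrist_force: [0.8, 2.5, -1.1]
```

The force fell from 10.9 to 9.4 and then to about 0, so it has snapped. I'll stop and check.

```bash
python3 -m pendant '0 0 0 0 0.006;0 0 0 0 0.006' | grep -E "ee_pos|wrist|time"
python3 - <<'E'
from h import *
print(stc(),bot.get_obs()['wrist_force'])
s=bot.camera('scene')[135:210,275:355]
cv2.imwrite('pics/z8.png',cv2.resize(s,(640,600),interpolation=cv2.INTER_CUBIC))
E
```

```text
time: 25.52
ee_pos: [0.5272, -0.0592, 0.0807]
wrist_force: [-5.6, 3.1, -2.1]
[-0.08414771  0.00020951  0.08070151] [-5.63460689  3.05869102 -2.10628835]
```

View pics/z8.png

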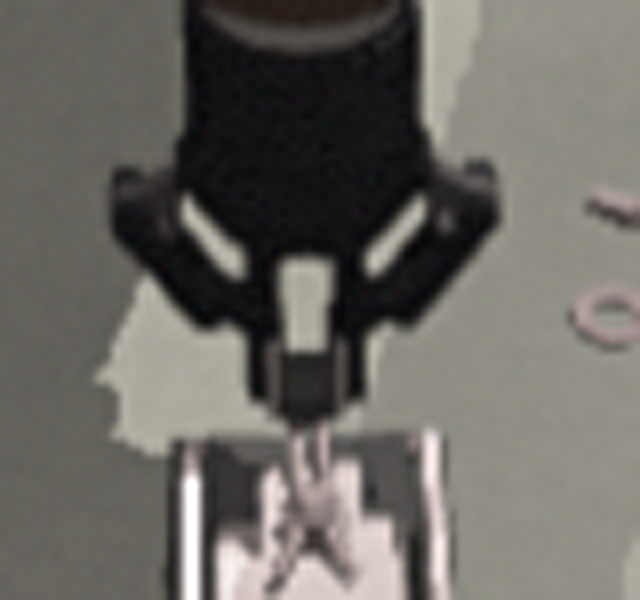

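It's seated: the legs are closed again behind the head, with only the spring force (5.6 N) left. I'll ease back with the spring to rest before letting go.

```bash
python3 -m pendant '0.002 0 0 0 0.006;0.004 0 0 0 0.006;0.006 0 0 0 0.006;0.008 0 0 0 0.006;0.010 0 0 0 0.006' | grep -E "ee_pos|wrist"
python3 -m pendant '0.0015 0 0 0 0.006;0.003 0 0 0 0.006;0.0045 0 0 0 0.006;0.006 0 0 0 0.006;0.006 0 0 0 0.006' | grep -E "ee_pos|wrist"
python3 -c "
from h import *
print(stc(),bot.get_obs()['wrist_force'])"
```

```text
ee_pos: [0.5175, -0.0605, 0.0807]
wrist_force: [0.1, 4.4, -0.2]
ee_pos: [0.5112, -0.0613, 0.0804]
wrist_force: [-2.1, 3.8, -0.1]
[-0.10029997  0.00010976  0.08037415] [-2.13897429  3.84324978 -0.11976496]
```

```bash
python3 -m pendant '0.001 0.0005 0 0 0.006;0.002 0.001 0 0 0.006;0.003 0.001 0 0 0.006;0.003 0.001 0 0 0.006' | grep -E "ee_pos|wrist"
python3 -m pendant '0 0 0 0 0.006;0 0 0 0 0.006' | grep -E "ee_pos|wrist"
python3 -c "
from h import *
print(stc())"
```

```text
ee_pos: [0.5082, -0.061, 0.0802]
wrist_force: [-1.6, 0.5, 0.5]
ee_pos: [0.5082, -0.0609, 0.0801]
wrist_force: [-1.0, -1.0, 0.2]
[-0.10323246  0.0008578   0.08013693]
```

The forces are near zero at the post's rest position. I'll release and lift away.

```bash
python3 -m pendant '0 0 0 0 0.018;0 0 0 0 0.025;0 0 0 0 0.035;0 0 0 0 0.045;0 0 0 0 0.045' | grep -E "ee_pos|wrist|opening"
python3 -m pendant '0 0 -0.005 0 0.045;0 0 -0.02 0 0.045;0 0 -0.05 0 0.045;0 0 -0.09 0 0.045;0.03 0 -0.12 0 0.045' | grep -E "ee_pos|wrist|opening"
python3 -m pendant '0.04 0 0 0 0.045;0.08 0 0 0 0.045;0.12 0 0 0 0.045;0.13 0 0 0 0.045;0.13 0 0 0 0.045' | grep -E "ee_pos|wrist|time"
python3 - <<'E'
from h import *
s=bot.camera('scene');t=bot.camera('top');i=bot.camera_info('wrist');w=bot.camera('wrist');np.save('w9.npy',dict(i),allow_pickle=True)
cv2.imwrite('pics/t9.png',t);cv2.imwrite('pics/s9.png',s);cv2.imwrite('pics/w9.png',w)
z=np.zeros((600,800,3),np.uint8);z[:,:400]=cv2.resize(t[165:255,300:360],(400,600),interpolation=cv2.INTER_CUBIC)
z[:300,400:]=cv2.resize(s[150:225,265:365],(400,300),interpolation=cv2.INTER_CUBIC)
z[300:,400:]=cv2.resize(s[90:315,80:560],(400,300))
cv2.imwrite('pics/z9.png',z)
E
```

```text
ee_pos: [0.5083, -0.0606, 0.0802]
wrist_force: [0.1, 0.5, 0.1]
opening: 0.0455
ee_pos: [0.4784, -0.0645, 0.201]
wrist_force: [0.7, -1.9, 0.7]
opening: 0.0452
time: 28.15
ee_pos: [0.3454, -0.0803, 0.1968]
wrist_force: [1.0, -0.8, 0.7]
```

View pics/z9.png

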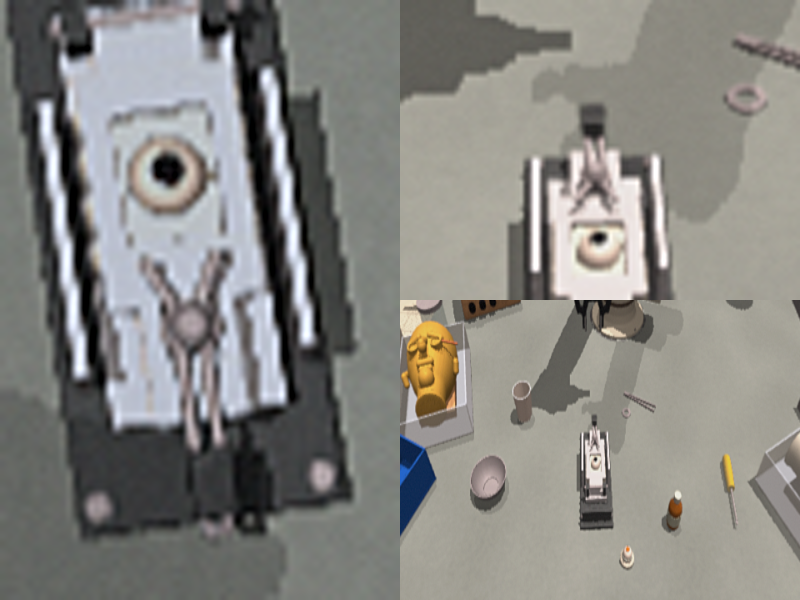

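The clip sits on the post under the head, with its flared ends beyond it. The plate is level, and the bottle and beaker are standing where they were. I'll hand in.

```bash
python3 -c "
from h import *
print(bot.job_done())"
```

```text
the job is handed in; nothing more can be done
None
```

The clamp plate is closed, the clip is snapped home on the post and released, and the bottle and beaker are where they were; the job was handed in at about 28 s, and no verdict came back.

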